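Pile the transport brackets

ROBOT

A 6-joint arm with a two-finger parallel gripper is mounted at the origin on the work surface. World frame = base frame: x ahead of the robot, y to its left, z up, the work surface at z = 0. Lengths are in m, angles in rad, forces in N, time in s.
With the tool pointing down it reaches from about 0.35 to 0.925 m from the base axis. Payload 6.4 kg.
Tool frame: the origin (TCP) lies on the front face of the gripper's body, between the roots of the fingers; the fingertips stand 97 mm ahead of it and the grasp point (between the pads) lies 78 mm ahead of it; x points along the fingers, y is the direction in which the jaws open and shut, and the axes are right-handed (so a half turn about x gives the same grasp; the last joint's range is limited). The gripper opens to 94 mm and grips with 3 to 60 N. Pads are 16 mm wide; open, the fingers measure 119 mm over their backs; the gripper's body (75 mm by 177 mm) begins 78 mm behind the grasp point.
Start: joints at [-1.303, 0.245, 1.558, -0, 1.339, -0.174], TCP at [0.278, -0.588, 0.303] pointing down, gripper open.
Joint ranges: [-3.13, 3.13], [-1.02, 2.26], [0.13, 2.54], [-0.95, 4.09], [0.21, 2.88], [-2.74, 2.74]. Speed limits (rad/s): [2.57, 2.57, 3.14, 3.14, 3.14, 3.14].

INTERFACE

Orientations are given as a unit quaternion [x, y, z, w].
In Python, from rig import read_state, imaging, ticket gives the robot as it stands. The module is installed in compiled form; this text tells all that it offers.
- The arm moves only by the tool step_arm, never from a script. Its argument "targets" is a list of rows, each a list of 3 entries, a list of its own where there are three numbers: the shift along the world's x, y, z normalised to -1 to 1, where 1 is 600 mm, then the turn, a rotation vector about the world's x, y, z normalised to -1 to 1, where 1 is 120 degrees, then the closure in counts, from 0 (fully open) to 255 (shut). In form: [[[tx, ty, tz], [rx, ry, rz], grip], ...]. A call has 1 to 20 rows; each row shifts and turns the commanded pose from where the row before left it; what a row does not reach is not made up. A row lasts 1/12 s, in which the tool goes at most 41.7 mm and 7.16 degrees, less where a joint would pass 70% of its speed; a pose out of reach is approached as far as the arm can. A call with a number of a shift or a turn outside -1 to 1 is refused whole. A call with a gripper value outside its range is refused whole. The fingers move at their own pace and stop on an object; "grip_force" is the grip in N (left out, the last holds). Time passes only in rows, so rows that do not move let the fingers close. It gives the time, the measured TCP pose, the force and the opening at its end, in the units of the state.
- read_state(): the state, without advancing time (a new reading comes with each control period).
- imaging.camera(name): name is "scene" or "top"; returns a dict with "image" (384x512x3 uint8, red, green, blue), "mtx" (3x3 intrinsics, pixels), "origin" and "rotation" of the camera in the world. Camera axes: x right, y down, z forward; pixel columns grow to the right and rows downward; lengths in m; the calibration is good to about 2 mm. A picture is of the moment at which its call begins. There is no depth.
- ticket.close_job(): hands the job in, once; it reports no verdict.
Trained networks look in the newest picture that a camera, given by its name, has taken for a name from the list of things; names that differ only in an ending like _2 or _b are one class to them, and where a whole thing is asked for, a point or a joint stands for the part that bears it (a point fixed in the world has none). Each returns a list of dicts, best first, with "conf" (0 to 1); they miss things now and then, are a little off and sometimes report something else, mostly with a low value. They report only what shows in the picture. A call takes as long as a camera call. They do not tell look-alikes from the thing itself.
- imaging.recognise(query, camera): "xyz" ([x, y, z] in m, in world coordinates, good to about 4 mm: the middle of the surface that is visible of it).
- imaging.place_of(query, camera): "xyz" ([x, y, z] in m, in world coordinates, good to about 4 mm: a listed point, or the origin of a listed thing).
The state is a dict: "t": time; "joint_positions": joint angles; "joint_vel": joint speeds; "tau": joint torques, N m; "eef_pos": TCP position; "ee_rot": TCP orientation; "wrist_force": force on the tool from outside, world axes, zero at the start; "wrist_torque": the same for the moment, N m; "width": opening from 0.0 (shut) to 1.0 (fully open).
Only numpy, scipy, OpenCV 4.12 (cv2) and the standard library are available. Lean on these libraries where they do the work, as an engineer would, in place of code of your own. Each camera call takes 0.05 s, during which the arm holds its last target.

TASK

The L-shaped aluminium transport brackets of a new instrument are being piled on the blue tray, uprights at alternate ends so that the pile stays balanced. With the hooked pick, drag the bracket that slipped between the two instrument modules out onto the open bench, and leave the pick lying on the bench, off the tray. Finish the pile where it stands with that bracket and the loose one, in either order, each flat on the one below and turned the other way, square above the bracket two below; leave the other things on the bench alone.

Things in the scene. Friction and masses are not known exactly. Their poses are not given: they have to be found in the camera images.
- trapped_mid (a point): L-shaped bracket like the loose one (same sizes and mass, red on the upright's top). Lies flat on the bench in the gap between the modules, upright end nearest the mouth: a hook let down behind the upright pulls it out. Point: middle of the foot, 16 mm above its underside (level with the foot's top). x axis along the length towards the upright (its faces at 29 and 45 mm; top 15 mm higher), z up.
- trapped_heel (a point): This point: middle of the top face of the upright of the trapped bracket: 37 mm along its x axis from its centre point and 15 mm above that.
- loose_mid (a point): L-shaped aluminium bracket: foot 90 x 36 x 16 mm, 16 mm thick upright across one end, its top painted red, 31 mm high in all; 0.16 kg. Lies flat on the open bench, upright pointing up. Point: middle of the foot, 16 mm above its underside (level with the foot's top). x axis along the length towards the upright (its faces at 29 and 45 mm), z up. Centre of mass 5 mm towards the upright.
- loose_heel (a point): This point: middle of the top face of the upright of the loose bracket: 37 mm along its x axis from its centre point and 15 mm above that.
- base_mid (a point): Bottom bracket of the begun pile, same shape. Point: middle of the foot, 16 mm above its underside (level with the foot's top). x axis along the length towards the upright (its faces at 29 and 45 mm), z up. A third bracket lies right above it, 32 mm higher, upright over upright (1 mm clear), its foot on the second one's foot and its toe 5 mm short of the second one's upright.
- second_mid (a point): Second bracket of the pile, upright at the other end: turned half round, 16 mm higher and 21 mm along the bottom one's -x, toe 5 mm short of that one's upright. A fourth lies right above it, 32 mm higher. Point: middle of the foot, 16 mm above its underside (level with the foot's top). x axis along the length towards the upright (its faces at 29 and 45 mm), z up. 
- pick_grip (a point): Hooked pick, 0.12 kg, flat on the bench: orange handle 90 x 24 x 34 mm high; from its front a steel rod 8 mm thick runs on (axis 26 mm above the underside) and ends in a hook bent straight down. Point: in the handle, 17 mm above the underside, 15 mm forward of the handle's middle, near the balance point. x axis along the rod to the hook, z up.
- pick_tip (a point): Lower end of the pick's hook, level with the handle's underside: 150 mm along the pick's x axis from the grip point and 17 mm below it. The hook is an upright 8 mm round bar above this point, with 22 mm of free height from its lower end to the underside of the rod.
- gap_mouth (a point): Middle of the mouth of the gap between two pale grey modules (fixed, 130 and 140 mm high), at bench height. Gap 56 mm wide, open at the top, closed 210 mm in. y axis straight into the gap, x across it. The modules' faces lie at y = 0 and reach 158 mm to -x, 198 mm to +x.
- tray: Blue sheet tray, fixed, 200 x 120 mm, floor 3 mm thick, rim 9 mm high; the pile stands on it. Origin: centre of its underside on the bench.
- jar: Bystander: amber glass jar with black cap, 60 mm diameter, 75 mm high; origin at the centre of its underside.
- beaker: Bystander: glass beaker, 68 mm diameter, 85 mm high; origin at the centre of its underside.
- screwdriver: Bystander: green screwdriver 170 mm long, lying on the bench.
- spanner: Bystander: steel spanner 150 mm long, lying on the bench.
- bottle: Bystander: white plastic bottle with red cap, 66 mm diameter, 170 mm high; origin at the centre of its underside.
There are look-alikes about, which are no part of the job. What is shaped like the part that bears trapped_mid but green is not meant. What is shaped like the part that bears loose_mid but green or turquoise is not meant.

How it is judged:
On the way:
1. the hooked pick drags the trapped bracket: still pulling once it has come 40 mm (contact force between pick and trapped above 0.15 N and distance of trapped_mid from where it was at the start of the episode above 0.04 m), for 0.05 s.
At the end, for the whole second after the job is handed in: Third bracket above the bottom one, fourth above the second, uprights at alternate ends: each within 10 mm sideways and lengthwise and 4 mm in height, flat, at rest; the two lower ones moved under 25 mm; the pick lies on the bench, off the tray (((x of loose_mid in the frame of base_mid between -0.01 and 0.01 m and y of loose_mid in the frame of base_mid between -0.01 and 0.01 m and z of loose_mid in the frame of base_mid between 0.028 and 0.036 m and x of loose_heel in the frame of base_mid above 0 m and y of loose_heel in the frame of base_mid between -0.012 and 0.012 m and angle between each of loose_mid, trapped_mid's own z axis and vertical below 0.07 rad and x of trapped_mid in the frame of base_mid between -0.031 and -0.011 m and y of trapped_mid in the frame of base_mid between -0.01 and 0.01 m and z of trapped_mid in the frame of base_mid between 0.044 and 0.052 m and x of trapped_heel in the frame of base_mid below -0.03 m and y of trapped_heel in the frame of base_mid between -0.012 and 0.012 m) or (x of trapped_mid in the frame of base_mid between -0.01 and 0.01 m and y of trapped_mid in the frame of base_mid between -0.01 and 0.01 m and z of trapped_mid in the frame of base_mid between 0.028 and 0.036 m and x of trapped_heel in the frame of base_mid above 0 m and y of trapped_heel in the frame of base_mid between -0.012 and 0.012 m and angle between each of trapped_mid, loose_mid's own z axis and vertical below 0.07 rad and x of loose_mid in the frame of base_mid between -0.031 and -0.011 m and y of loose_mid in the frame of base_mid between -0.01 and 0.01 m and z of loose_mid in the frame of base_mid between 0.044 and 0.052 m and x of loose_heel in the frame of base_mid below -0.03 m and y of loose_heel in the frame of base_mid between -0.012 and 0.012 m)) and distance of each of base_mid, second_mid from where it was at the start of the episode below 0.025 m and angle between base_mid's own z axis and vertical below 0.07 rad and height (world z) of pick_grip below 0.03 m and contact force between pick and tray below 0.05 N and linear speed of each of loose, trapped below 0.02 m/s); the robot touches nothing.
It fails at once if a bystander (jar, beaker, bottle, screwdriver, spanner) is pushed more than 30 mm (distance of any of jar, beaker, bottle, screwdriver, spanner from where it was at the start of the episode above 0.03 m).
It also fails if it takes over 70 s, if anything falls off the work surface, if the arm or the gripper's body presses on something with over 40 N, if the wrist force passes 120 N, or if a joint passes its speed limit or range.

## Working session

There is one attempt and no reset: what is moved stays moved. The work goes in short steps, Python scripts to look and compute and a tool call to move; the robot and the scene stay as the last step left them, time stands still between calls to the robot, and variables do not carry over. Pictures are saved under pics/ and viewed, and the job is handed in when it is done.

Besides the shell and the picture viewer there is one more tool, called after "Request:" as name([rows], argument=value, ...), one row to a line, values as JSON. step_arm: Moves the arm, as the interface text tells. Its arguments: {"type":"object","properties":{"targets":{"type":"array"},"grip_force":{"type":"number"}},"required":["targets"]}

```bash
mkdir -p pics; cat > h.py <<'E'
import numpy as np, cv2
from rig import read_state, imaging, ticket
def snap(cam,fn,crop=None,scale=1):
    d=imaging.camera(cam); im=cv2.cvtColor(d['image'],cv2.COLOR_RGB2BGR)
    if crop: im=im[crop[1]:crop[3],crop[0]:crop[2]]
    if scale!=1: im=cv2.resize(im,None,fx=scale,fy=scale,interpolation=cv2.INTER_CUBIC)
    cv2.imwrite('pics/'+fn,im); return d
def pix2w(d,u,v,z):
    K=np.array(d['mtx']);R=np.array(d['rotation']);o=np.array(d['origin'])
    r=R@np.linalg.solve(K,[u,v,1.]); return o+r*(z-o[2])/r[2]
def w2pix(d,p):
    K=np.array(d['mtx']);R=np.array(d['rotation']);o=np.array(d['origin'])
    c=K@(R.T@(np.array(p)-o)); return c[:2]/c[2]
E
python3 - <<'E'
from h import *
s=read_state();print(s)
for c in('scene','top'):
    d=snap(c,c+'0.png',scale=1.5); print(c,d['mtx'],d['origin'],d['rotation'])
    for q in ['trapped_mid','trapped_heel','loose_mid','loose_heel','base_mid','second_mid','pick_grip','pick_tip','gap_mouth','tray','jar','beaker','screwdriver','spanner','bottle']:
        for r in imaging.place_of(q,c)[:4]: print(c,q,np.round(r['xyz'],3),round(r['conf'],2), np.round(w2pix(d,r['xyz'])))
E
```

```text
{'t': 0.0, 'joint_positions': array([-1.30307361e+00,  2.45810423e-01,  1.55897114e+00, -1.67853720e-05,
        1.33872313e+00, -1.74106844e-01]), 'joint_vel': array([ 1.52088290e-04,  5.43136462e-05,  1.72435327e-03, -6.78465478e-04,
       -5.30604115e-04,  6.58408882e-04]), 'tau': array([ 2.76855135e-03, -4.15840352e+01, -3.14599228e+01,  6.86011976e-02,
        3.32490192e-02, -1.31143593e-04]), 'eef_pos': array([ 0.27782457, -0.5871802 ,  0.30157058]), 'ee_rot': array([-0.68988424, -0.1556191 ,  0.68995904, -0.15426911]), 'wrist_force': array([ 0.49738252, -0.6411536 ,  0.1564871 ]), 'wrist_torque': array([-0.02021237,  0.04442469,  0.0287057 ]), 'width': 1.0022543919646585}
scene [[460.99393432   0.         261.83623489]
 [  0.         460.99393432 187.55078893]
 [  0.           0.           1.        ]] [ 1.5988026  -0.65666883  0.8279133 ] [ 0.75179209  0.44276906 -0.23669345 -0.42748148]Traceback (most recent call last):
  File "<stdin>", line 6, in <module>
  File "h.py", line 13, in w2pix
    c=K@(R.T@(np.array(p)-o)); return c[:2]/c[2]
         ~~~^^~~~~~~~~~~~~~~
ValueError: matmul: Input operand 1 has a mismatch in its core dimension 0, with gufunc signature (n?,k),(k,m?)->(n?,m?) (size 3 is different from 4)
```

Rotation is a quaternion.

```bash
sed -i "s/R=np.array(d\['rotation'\])/R=Rot.from_quat(d['rotation']).as_matrix()/; 1a from scipy.spatial.transform import Rotation as Rot" h.py
python3 - <<'E'
from h import *
for c in('scene','top'):
    d=snap(c,c+'0.png',scale=1.5); print(c,d['mtx'],d['origin'],d['rotation'])
    for q in ['trapped_mid','trapped_heel','loose_mid','loose_heel','base_mid','second_mid','pick_grip','pick_tip','gap_mouth','tray','jar','beaker','screwdriver','spanner','bottle']:
        for r in imaging.place_of(q,c)[:4]: print(c,q,np.round(r['xyz'],3),round(r['conf'],2), np.round(w2pix(d,r['xyz'])))
E
```

```text
scene [[460.99393432   0.         261.83623489]
 [  0.         460.99393432 187.55078893]
 [  0.           0.           1.        ]] [ 1.5988026  -0.65666883  0.8279133 ] [ 0.75179209  0.44276906 -0.23669345 -0.42748148]
scene trapped_mid [0.518 0.324 0.016] 0.48 [345. 174.]
scene trapped_heel [0.514 0.289 0.033] 0.44 [337. 172.]
scene trapped_heel [ 0.756 -0.171  0.003] 0.2 [256. 259.]
scene loose_mid [ 0.314 -0.269  0.018] 0.73 [166. 188.]
scene loose_mid [ 0.334 -0.115  0.016] 0.62 [211. 180.]
scene loose_mid [ 0.504 -0.151  0.016] 0.61 [223. 207.]
scene loose_heel [ 0.312 -0.237  0.032] 0.86 [175. 182.]
scene loose_heel [ 0.327 -0.153  0.031] 0.71 [200. 178.]
scene loose_heel [ 0.539 -0.159  0.031] 0.63 [225. 210.]
scene base_mid [ 0.529 -0.32   0.016] 0.59 [175. 227.]
scene second_mid [ 0.516 -0.324  0.035] 0.63 [171. 219.]
scene pick_grip [ 0.63  -0.045  0.016] 0.55 [272. 219.]
scene pick_grip [ 0.519  0.26  -0.005] 0.44 [330. 184.]
scene pick_tip [ 0.64   0.102 -0.003] 0.97 [313. 213.]
scene gap_mouth [ 0.517  0.26  -0.005] 0.72 [330. 184.]
scene gap_mouth [ 0.516 -0.317 -0.00
[... 1550 characters left out ...]
2 -0.001] 0.66 [216. 162.]
top gap_mouth [0.512 0.259 0.003] 0.95 [175. 194.]
top gap_mouth [0.773 0.02  0.001] 0.61 [236. 128.]
top tray [ 0.515 -0.32   0.003] 0.78 [324. 192.]
top tray [ 0.503 -0.15   0.014] 0.54 [281. 195.]
top jar [ 0.753 -0.175  0.   ] 0.74 [286. 132.]
top beaker [ 0.566 -0.523  0.   ] 0.52 [376. 179.]
top screwdriver [ 0.358  0.061 -0.001] 0.63 [226. 234.]
top screwdriver [ 0.429 -0.529  0.001] 0.54 [379. 214.]
top screwdriver [ 0.505 -0.148  0.014] 0.48 [280. 195.]
top screwdriver [ 0.515 -0.319  0.034] 0.24 [326. 191.]
top spanner [0.774 0.024 0.002] 0.72 [235. 127.]
top bottle [ 0.428 -0.527  0.001] 0.78 [379. 214.]
top bottle [ 0.629 -0.05   0.018] 0.27 [254. 163.]
```

View pics/scene0.png

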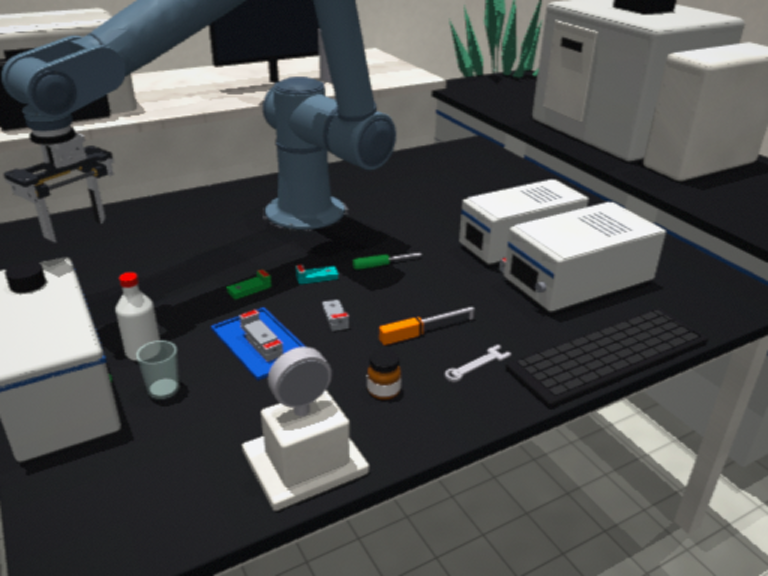

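View pics/top0.png

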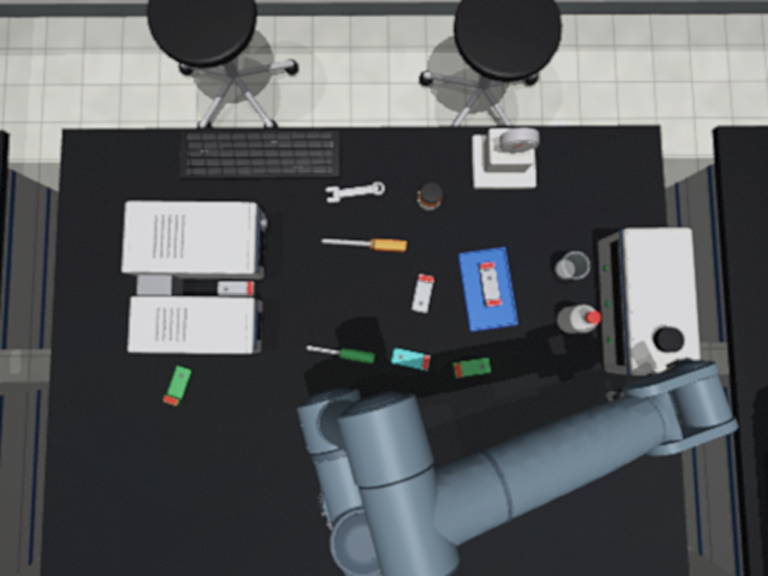

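The top picture (768 wide, 1.5×) shows these candidates. For the loose bracket: grey with a red end (423,292), turquoise (411,358) and green (472,367). For the trapped bracket: grey in the gap (236,288) and green (177,385). I choose the grey ones at (423,292) and (236,288). The pick is at (365,243) and the pile at (490,287).

```bash
python3 - <<'E'
from h import *
d=imaging.camera('top'); im=cv2.cvtColor(d['image'],cv2.COLOR_RGB2BGR)
def c(x0,y0,w,h,s=6): return cv2.resize(im[y0:y0+h,x0:x0+w],None,fx=s,fy=s,interpolation=cv2.INTER_CUBIC)
# loose+pile 265..355 x160..225
cv2.imwrite('pics/c1.png',c(262,160,95,65,8)); cv2.imwrite('pics/c2.png',c(80,130,100,110,5)); cv2.imwrite('pics/c3.png',c(205,145,75,35,10))
d=imaging.camera('scene'); im=cv2.cvtColor(d['image'],cv2.COLOR_RGB2BGR)
cv2.imwrite('pics/c4.png',c(135,185,190,70,4))
np.save('im.npy',im)
E
```

```text
(no output)
```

View pics/c1.png

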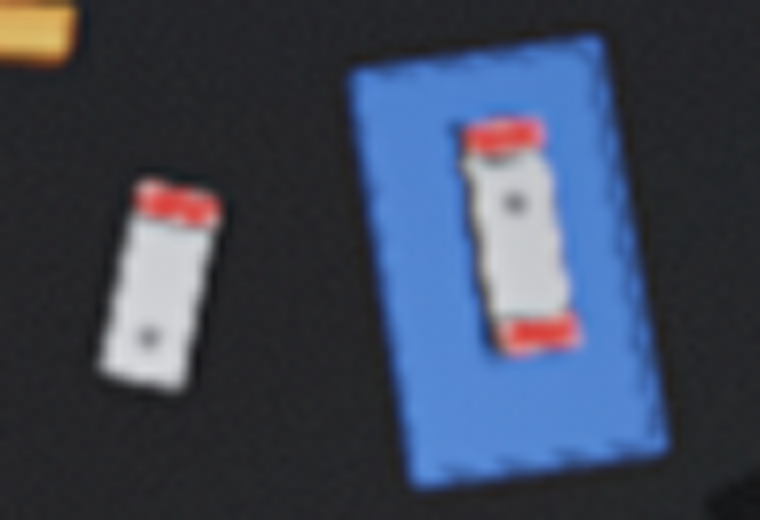

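View pics/c2.png

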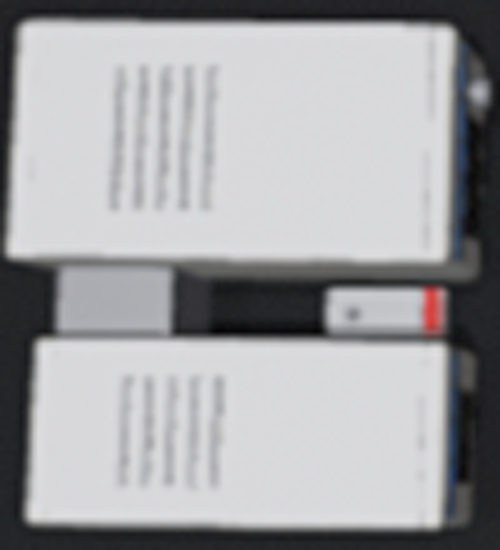

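View pics/c3.png

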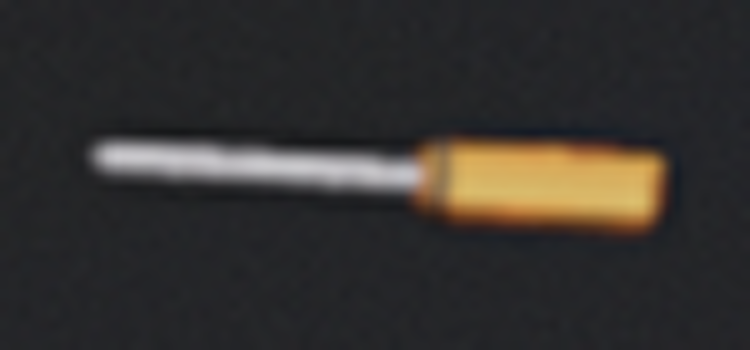

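View pics/c4.png

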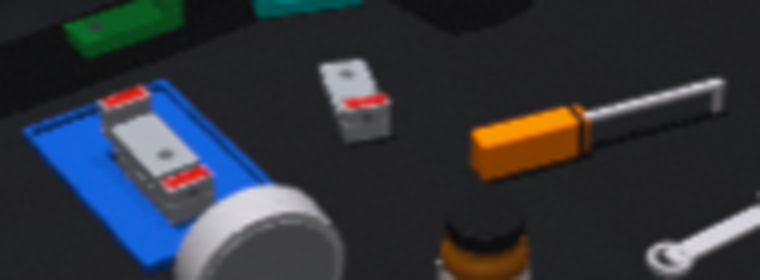

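The crops confirm the choice. The loose grey bracket has its red end at top (283,185). In the pile, the hole and the dark gap are near the +x red end, so the base upright is at +x. The trapped bracket's red end faces the mouth. Next I take precise measurements.

```bash
cat >> h.py <<'E'
def masks(im):
    hsv=cv2.cvtColor(im,cv2.COLOR_RGB2HSV); h,s,v=cv2.split(hsv)
    red=(((h<8)|(h>172))&(s>110)&(v>90))
    grey=((s<45)&(v>110))
    orange=((h>9)&(h<24)&(s>120)&(v>110))
    return red.astype(np.uint8),grey.astype(np.uint8),orange.astype(np.uint8)
def comps(m,box,minA=6):
    x0,y0,x1,y1=box; mm=np.zeros_like(m); mm[y0:y1,x0:x1]=m[y0:y1,x0:x1]
    n,l,st,c=cv2.connectedComponentsWithStats(mm,connectivity=8)
    return [(c[i],st[i,4],np.argwhere(l==i)[:,::-1].astype(np.float32)) for i in range(1,n) if st[i,4]>=minA]
E
python3 - <<'E'
from h import *
d=imaging.camera('top'); im=d['image']; r,g,o=masks(im)
for name,box in dict(loose=(268,175,295,215),pile=(315,168,342,210),trap=(140,183,172,200)).items():
    for c,a,p in comps(r,box): print(name,'red',np.round(c,1),a,[np.round(pix2w(d,*c,z)[:2],4) for z in(.031,.034,.050)])
    for c,a,p in comps(g,box,20): print(name,'grey',np.round(c,1),a,[np.round(pix2w(d,*c,z)[:2],4) for z in(.016,.035)])
    for c,a,p in comps(g|r,box,20):
        q=np.array([pix2w(d,*t,.02)[:2] for t in p],np.float32)*1000; print(name,'all',cv2.minAreaRect(q))
for c,a,p in comps(o,(240,150,280,175),20):
    q=np.array([pix2w(d,*t,.034)[:2] for t in p],np.float32)*1000; print('pick',c,a,cv2.minAreaRect(q),pix2w(d,*c,.034))
for c,a,p in comps(g,(205,150,252,172),10):
    q=np.array([pix2w(d,*t,.030)[:2] for t in p],np.float32)*1000; print('rod',c,a,cv2.minAreaRect(q),q[q[:,1].argsort()][[0,-1]])
R=Rot.from_quat(read_state()['ee_rot']).as_matrix(); print(R.round(3), 'jaw ang',np.degrees(np.arctan2(R[1,1],R[0,1])))
d=imaging.camera('scene'); im=d['image']; r,g,o=masks(im)
for name,box in dict(loose=(210,195,236,222),pile=(158,204,190,240)).items():
    for c,a,p in comps(r,box,4): print(name,'red',np.round(c,1),a,[np.round(pix2w(d,*c,z)[:2],4) for z in(.031,.034,.050)])
E
```

```text
loose red [284.2 185.1] 30 [array([ 0.5409, -0.162 ]), array([ 0.5405, -0.1617]), array([ 0.5388, -0.1602])]
loose grey [281.2 197.3] 218 [array([ 0.4953, -0.1507]), array([ 0.4939, -0.1491])]
loose all ((503.7398376464844, -152.26541137695312), (40.984153747558594, 96.34233093261719), 77.015869140625)
pile red [324.  176.7] 22 [array([ 0.5715, -0.3147]), array([ 0.5711, -0.3141]), array([ 0.569, -0.311])]
pile red [329.2 201. ] 20 [array([ 0.4782, -0.3315]), array([ 0.478 , -0.3309]), array([ 0.477 , -0.3276])]
pile grey [326.  189.2] 206 [array([ 0.525 , -0.3241]), array([ 0.5232, -0.3203])]
pile all ((525.923095703125, -323.3764953613281), (105.96003723144531, 38.17580795288086), 7.076778411865234)
trap red [166.  191.2] 26 [array([0.5219, 0.2871]), array([0.5217, 0.2865]), array([0.5202, 0.2832])]
trap grey [154.4 191.5] 191 [array([0.5223, 0.3346]), array([0.5205, 0.3301])]
trap grey [154.3 198.5] 59 [array([0.4956, 0.3345]), array([0.4941, 0.33  ])]
trap all ((522.0262451171875, 327.37005615234375), (84.42700958251953, 34.49864196777344), 89.45040130615234)
trap all ((495.28427
[... 182 characters left out ...]
589844, 29.671545028686523), 85.86713409423828) [ 0.62709528 -0.06705575  0.034     ]
rod [230.2970297  161.04950495] 101 ((635.5213012695312, 43.918243408203125), (123.02764892578125, 11.848625183105469), 85.87003326416016) [[635.1044   -17.23539 ]
 [640.07086  105.263725]]
[[-0.     0.428 -0.904]
 [-0.    -0.904 -0.428]
 [-1.     0.     0.   ]] jaw ang -64.68697075870453
loose red [226.3 209.7] 23 [array([ 0.5406, -0.1568]), array([ 0.5446, -0.1587]), array([ 0.5659, -0.1687])]
pile red [165.6 208.7] 30 [array([ 0.4494, -0.3177]), array([ 0.4537, -0.3189]), array([ 0.4768, -0.3257])]
pile red [180.7 228.9] 31 [array([ 0.5676, -0.3149]), array([ 0.5715, -0.3162]), array([ 0.5922, -0.323 ])]
```

Request:
step_arm([
  [[0.0275,0.0518,0],[0,0,-0.0228],0],
  [[0.0275,0.0518,0],[0,0,-0.0228],0],
  [[0.0275,0.0518,0],[0,0,-0.0228],0],
  [[0.0275,0.0518,0],[0,0,-0.0228],0],
  [[0.0275,0.0518,0],[0,0,-0.0228],0],
  [[0.0275,0.0518,0],[0,0,-0.0228],0],
  [[0.0275,0.0518,0],[0,0,-0.0228],0],
  [[0.0275,0.0518,0],[0,0,-0.0228],0],
  [[0.0275,0.0518,0],[0,0,-0.0228],0],
  [[0.0275,0.0518,0],[0,0,-0.0228],0],
  [[0.0275,0.0518,0],[0,0,-0.0228],0],
  [[0.0275,0.0518,0],[0,0,-0.0228],0],
  [[0.0275,0.0518,-0.03],[0,0,-0.0228],60],
  [[0.0275,0.0518,-0.03],[0,0,-0.0228],60],
  [[0,0,-0.04],[0,0,0],60],
  [[0,0,-0.04],[0,0,0],60],
  [[0,0,-0.04],[0,0,0],60],
  [[0,0,0],[0,0,0],60],
  [[0,0,0],[0,0,0],60],
])

```text
t: 3.53
eef_pos: [0.5084, -0.1521, 0.1939]
ee_rot: [-0.702, 0.08, 0.703, 0.08]
wrist_force: [-0.0, 0.1, 0.3]
width: 0.765
```

```bash
cat >> h.py <<'E'
def st():
    s=read_state(); R=Rot.from_quat(s['ee_rot']).as_matrix()
    print('t',round(s['t'],2),'tcp',s['eef_pos'].round(4),'jaw',round(np.degrees(np.arctan2(R[1,1],R[0,1])),2),'x',R[:,0].round(3),'w',round(s['width'],3),'F',s['wrist_force'].round(2),'j',s['joint_positions'].round(2))
E
python3 - <<'E'
from h import *
st(); snap('scene','s1.png',(140,100,340,260),4)
E
```

```text
t 3.53 tcp [ 0.5084 -0.1521  0.1939] jaw -102.99 x [-0.002  0.001 -1.   ] w 0.765 F [-0.01  0.05  0.26] j [-0.5   0.1   1.94  0.    1.11  1.29]
```

View pics/s1.png

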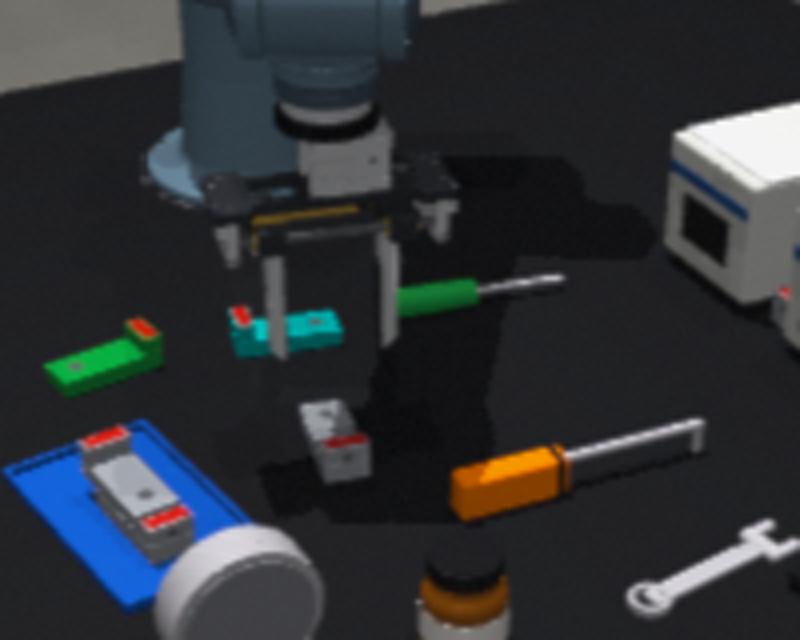

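The picture shows the fingers straddling the line above the loose bracket at (335,440), with the turquoise look-alike clear behind.

Request:
step_arm([
  [[0,0,-0.045],[0,0,0],60],
  [[0,0,-0.045],[0,0,0],60],
  [[0,0,-0.045],[0,0,0],60],
  [[0,0,-0.0215],[0,0,0],60],
  [[0,0,0],[0,0,0],60],
  [[0,0,0],[0,0,0],255],
  [[0,0,0],[0,0,0],255],
  [[0,0,0],[0,0,0],255],
  [[0,0,0],[0,0,0],255],
  [[0,0,0],[0,0,0],255],
  [[0,0,0],[0,0,0],255],
  [[0,0,0],[0,0,0],255],
], grip_force=35)

```text
t: 4.58
eef_pos: [0.5094, -0.1526, 0.1015]
ee_rot: [0.703, -0.08, -0.702, -0.08]
wrist_force: [-0.0, 0.7, 4.3]
width: 0.377
```

Request:
step_arm([
  [[0,0,0.02],[0,0,0],255],
  [[0,0,0.04],[0,0,0],255],
  [[0,0,0.05],[0,0,0],255],
  [[0,0,0.05],[0,0,0],255],
  [[0,0,0.04],[0,0,0],255],
  [[0,0,0],[0,0,0],255],
  [[0,0,0],[0,0,0],255],
])

```text
t: 5.17
eef_pos: [0.5093, -0.1527, 0.2221]
ee_rot: [0.703, -0.08, -0.702, -0.08]
wrist_force: [-0.9, 0.1, -1.8]
width: 0.378
```

```bash
python3 - <<'E'
from h import *
st(); d=snap('scene','s2.png',(140,100,340,260),4)
t=imaging.camera('top'); r,g,o=masks(t['image'])
for box in [(260,165,305,220)]:
    for c,a,p in comps(r,box): print('red',c,a,pix2w(t,*c,.151))
    for c,a,p in comps(g,box): print('g',c,a,pix2w(t,*c,.135))
r,g,o=masks(d['image'])
for c,a,p in comps(r,(205,160,240,215),4): print('s red',c,a,pix2w(d,*c,.151))
E
```

```text
t 5.17 tcp [ 0.5093 -0.1527  0.2221] jaw -102.98 x [ 0.002 -0.002 -1.   ] w 0.378 F [-0.92  0.13 -1.85] j [-0.5   0.06  1.92 -0.    1.16  1.29]
g [293.78571429 182.28571429] 84 [ 0.53936835 -0.18637477  0.135     ]
g [277.71428571 192.11428571] 35 [ 0.50494194 -0.128737    0.135     ]
g [265.46666667 199.86666667] 15 [ 0.47792138 -0.08503646  0.135     ]
g [286.76923077 199.76923077] 13 [ 0.47751902 -0.16023625  0.135     ]
g [297.33333333 217.26666667] 15 [ 0.41557926 -0.19615735  0.135     ]
s red [224.18181818 175.86363636] 22 [ 0.53951023 -0.16062245  0.151     ]
```

View pics/s2.png

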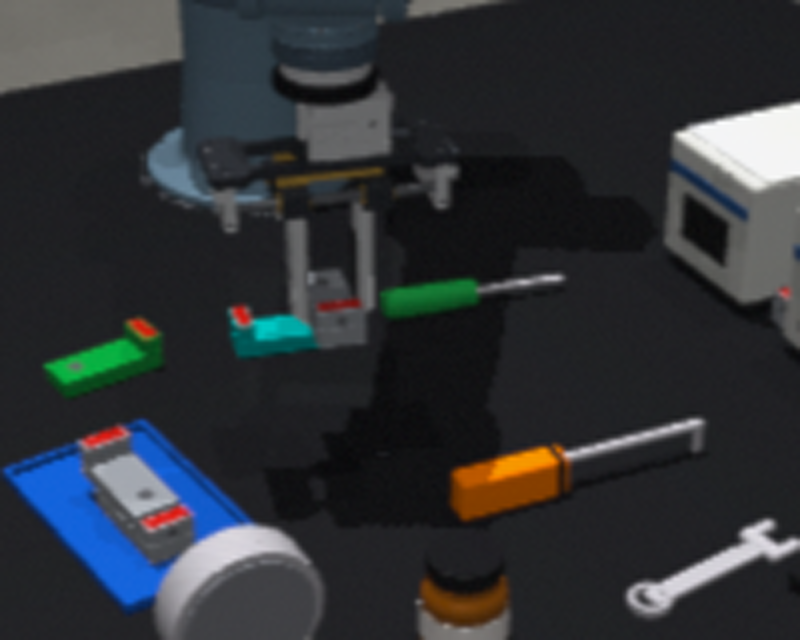

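The bracket is held level between the fingers at (335,310), with its red end toward the camera as expected.

Request:
step_arm([
  [[0.00625,-0.0347,0],[0,0,0.0208],255],
  [[0.00625,-0.0347,0],[0,0,0.0208],255],
  [[0.00625,-0.0347,0],[0,0,0.0208],255],
  [[0.00625,-0.0347,0],[0,0,0.0208],255],
  [[0.00625,-0.0347,0],[0,0,0.0208],255],
  [[0.00625,-0.0347,0],[0,0,0.0208],255],
  [[0.00625,-0.0347,0],[0,0,0.0208],255],
  [[0.00625,-0.0347,0],[0,0,0.0208],255],
  [[0,0,-0.04],[0,0,0],255],
  [[0,0,-0.04],[0,0,0],255],
  [[0,0,-0.04],[0,0,0],255],
  [[0,0,0],[0,0,0],255],
  [[0,0,0],[0,0,0],255],
  [[0,0,0],[0,0,0],255],
])

```text
t: 6.43
eef_pos: [0.539, -0.319, 0.1488]
ee_rot: [-0.706, -0.043, 0.706, -0.043]
wrist_force: [-0.9, -0.4, -1.7]
width: 0.38
```

```bash
python3 - <<'E'
from h import *
st(); d=snap('scene','s3.png',(130,150,230,250),6)
t=imaging.camera('top')
r,g,o=masks(d['image'])
for c,a,p in comps(r,(150,160,200,245),4): print('s red',c,a,pix2w(d,*c,.081),pix2w(d,*c,.05))
cv2.imwrite('pics/t3.png',cv2.resize(t['image'][150:230,290:360,::-1],None,fx=7,fy=7,interpolation=cv2.INTER_CUBIC))
E
```

```text
t 6.43 tcp [ 0.539  -0.319   0.1488] jaw -83.02 x [-0.  0. -1.] w 0.38 F [-0.86 -0.42 -1.75] j [-0.72  0.37  1.71 -0.    1.07  0.73]
s red [178.06666667 216.66666667] 15 [ 0.57540409 -0.3219691   0.081     ] [ 0.53292881 -0.30807767  0.05      ]
```

View pics/s3.png

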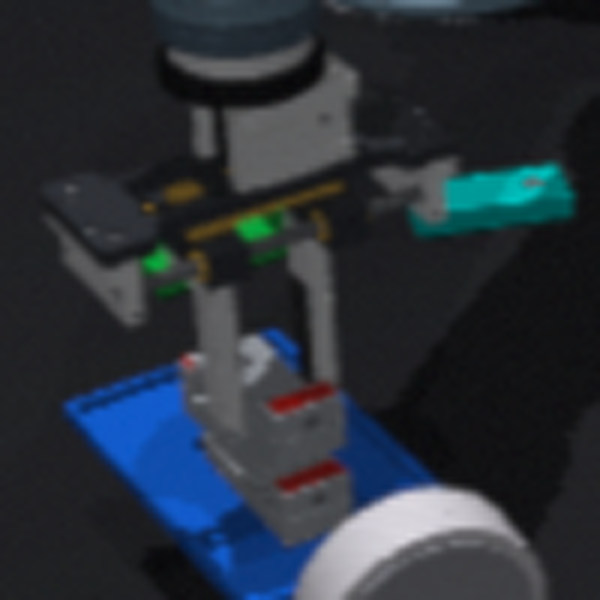

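View pics/t3.png

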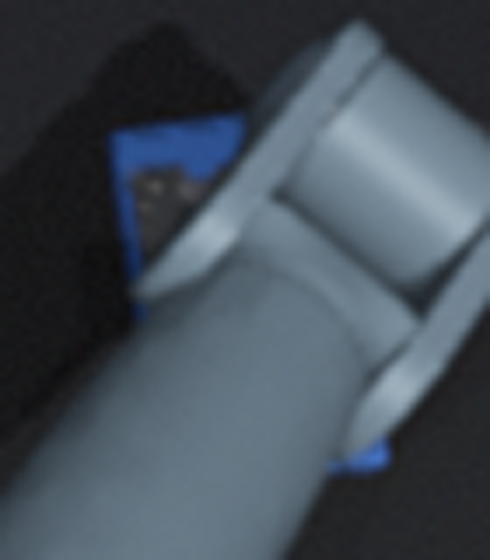

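```bash
python3 - <<'E'
from h import *
d=imaging.camera('scene'); hsv=cv2.cvtColor(d['image'],cv2.COLOR_RGB2HSV);h,s,v=cv2.split(hsv)
r=(((h<10)|(h>170))&(s>110)&(v>45)).astype(np.uint8)
for c,a,p in comps(r,(150,160,200,245),4): print(c,a,[pix2w(d,*c,z).round(4) for z in(.0783,.034,.05)])
E
```

```text
[179.44 215.68] 25 [array([ 0.569 , -0.3156,  0.0783]), array([ 0.5081, -0.2955,  0.034 ]), array([ 0.5301, -0.3028,  0.05  ])]
[180.96153846 228.96153846] 26 [array([ 0.6294, -0.3346,  0.0783]), array([ 0.5721, -0.3156,  0.034 ]), array([ 0.5928, -0.3224,  0.05  ])]
```

The held heel lies 3 mm in x from being above the base heel. I correct by 2 mm and lower it.

Request:
step_arm([
  [[0.0033,0,-0.006],[0,0,0],255],
  [[0,0,-0.005],[0,0,0],255],
  [[0,0,-0.004],[0,0,0],255],
  [[0,0,-0.003],[0,0,0],255],
  [[0,0,0],[0,0,0],255],
  [[0,0,0],[0,0,0],255],
])

```text
t: 7.08
eef_pos: [0.5408, -0.3189, 0.1377]
ee_rot: [-0.706, -0.043, 0.706, -0.043]
wrist_force: [0.0, 0.0, -1.3]
width: 0.378
```

Request:
step_arm([
  [[0,0,-0.002],[0,0,0],255],
  [[0,0,0],[0,0,0],255],
  [[0,0,0],[0,0,0],255],
])

```text
t: 7.33
eef_pos: [0.5409, -0.319, 0.1368]
ee_rot: [-0.706, -0.043, 0.706, -0.043]
wrist_force: [-0.4, 0.2, -1.6]
width: 0.374
```

Request:
step_arm([
  [[0,0,-0.002],[0,0,0],255],
  [[0,0,0],[0,0,0],255],
  [[0,0,0],[0,0,0],255],
])

```text
t: 7.58
eef_pos: [0.5411, -0.3192, 0.1365]
ee_rot: [-0.706, -0.043, 0.706, -0.043]
wrist_force: [-3.0, 2.2, 6.5]
width: 0.38
```

Request:
step_arm([
  [[0,0,0],[0,0,0],140],
  [[0,0,0],[0,0,0],100],
  [[0,0,0],[0,0,0],60],
  [[0,0,0],[0,0,0],60],
  [[0,0,0.03],[0,0,0],60],
  [[0,0,0.05],[0,0,0],60],
  [[0,0,0.05],[0,0,0],60],
  [[0,0,0.05],[0,0,0],60],
  [[0,0,0.05],[0,0,0],0],
  [[0,0,0],[0,0,0],0],
])

```text
t: 8.42
eef_pos: [0.5431, -0.3208, 0.2813]
ee_rot: [0.709, 0.04, -0.703, 0.046]
wrist_force: [0.3, 0.2, 1.8]
width: 0.871
```

```bash
cat >> h.py <<'E'
def pile():
    d=imaging.camera('scene'); hsv=cv2.cvtColor(d['image'],cv2.COLOR_RGB2HSV);h,s,v=cv2.split(hsv)
    r=(((h<10)|(h>170))&(s>110)&(v>45)).astype(np.uint8)
    for c,a,p in comps(r,(150,180,200,245),4): print('scene red',c.round(1),a,[pix2w(d,*c,z).round(4)[:2] for z in(.034,.05,.066,.082)])
    return d
E
python3 - <<'E'
from h import *
st(); d=pile(); snap('scene','s4.png',(130,150,230,250),6)
E
```

```text
t 8.42 tcp [ 0.5431 -0.3208  0.2813] jaw -83.02 x [ 0.01  -0.008 -1.   ] w 0.871 F [0.31 0.2  1.8 ] j [-0.71  0.21  1.63  0.    1.28  0.74]
scene red [175.4 181.4] 16 [array([ 0.3149, -0.2351]), array([ 0.3408, -0.2436]), array([ 0.3667, -0.2521]), array([ 0.3925, -0.2606])]
scene red [165.3 208.3] 33 [array([ 0.4514, -0.3191]), array([ 0.4746, -0.3259]), array([ 0.4977, -0.3327]), array([ 0.5208, -0.3395])]
scene red [179.8 220.2] 23 [array([ 0.5301, -0.3029]), array([ 0.5517, -0.31  ]), array([ 0.5732, -0.3172]), array([ 0.5947, -0.3243])]
```

View pics/s4.png

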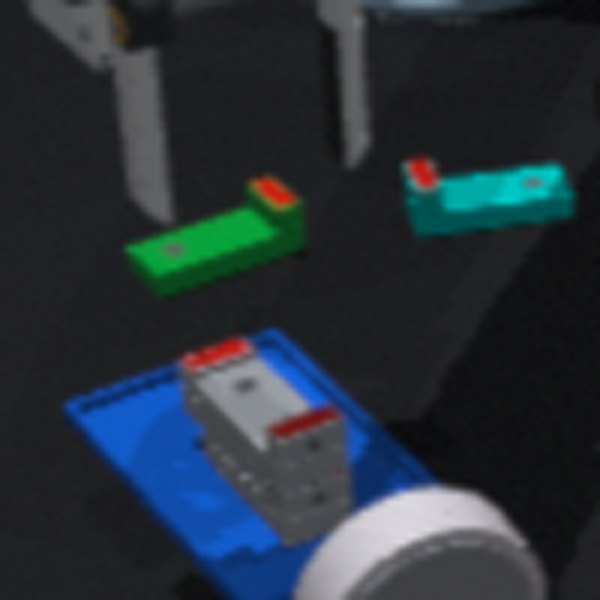

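The third bracket sits square on the pile: its red top at (305,422) is over the base upright, and the second's red top at (217,353) is unchanged. Now the pick.

Request:
step_arm([
  [[0.0112,0.0344,0],[0,0,0.0506],60],
  [[0.0112,0.0344,0],[0,0,0.0506],60],
  [[0.0112,0.0344,0],[0,0,0.0506],60],
  [[0.0112,0.0344,0],[0,0,0.0506],60],
  [[0.0112,0.0344,0],[0,0,0.0506],60],
  [[0.0112,0.0344,0],[0,0,0.0506],60],
  [[0.0112,0.0344,0],[0,0,0.0506],60],
  [[0.0112,0.0344,0],[0,0,0.0506],60],
  [[0.0112,0.0344,0],[0,0,0.0506],60],
  [[0.0112,0.0344,0],[0,0,0.0506],60],
  [[0.0112,0.0344,0],[0,0,0.0506],60],
  [[0.0112,0.0344,0],[0,0,0.0506],60],
  [[0.0112,0.0344,0],[0,0,0.0506],60],
  [[0,0,-0.05],[0,0,0],60],
  [[0,0,-0.05],[0,0,0],60],
  [[0,0,0],[0,0,0],60],
  [[0,0,0],[0,0,0],60],
])

```text
t: 9.93
eef_pos: [0.6264, -0.0502, 0.21]
ee_rot: [-0.516, -0.484, 0.519, -0.48]
wrist_force: [0.9, -1.0, -0.0]
width: 0.764
```

```bash
python3 - <<'E'
from h import *
st(); d=snap('scene','s5.png',(210,130,350,250),5)
E
```

```text
t 9.93 tcp [ 0.6264 -0.0502  0.21  ] jaw -4.09 x [-0.007  0.002 -1.   ] w 0.764 F [ 0.86 -1.   -0.  ] j [-0.26  0.29  1.68  0.    1.18 -0.19]
```

View pics/s5.png

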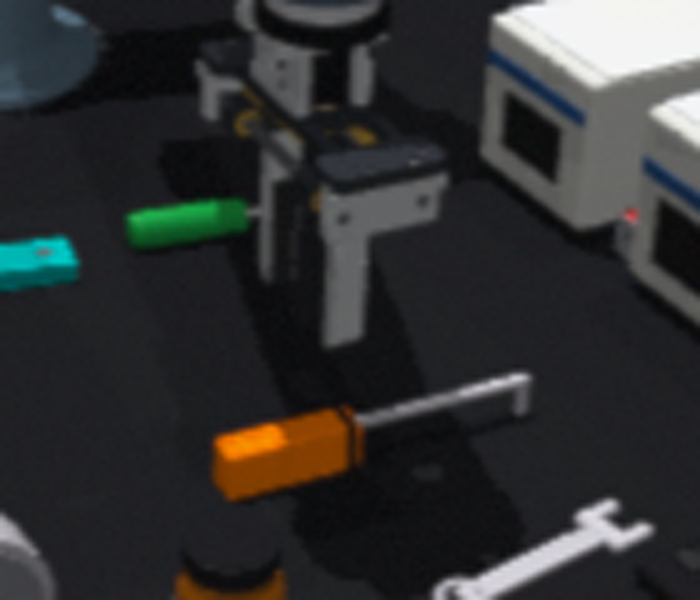

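The fingers are above the pick handle (285,450), aligned with it.

Request:
step_arm([
  [[0.003,0,-0.045],[0,0,0],60],
  [[0,0,-0.045],[0,0,0],60],
  [[0,0,-0.045],[0,0,0],60],
  [[0,0,-0.042],[0,0,0],60],
  [[0,0,0],[0,0,0],60],
  [[0,0,0],[0,0,0],60],
], grip_force=45)

```text
t: 10.48
eef_pos: [0.6302, -0.051, 0.1079]
ee_rot: [-0.518, -0.482, 0.518, -0.482]
wrist_force: [-0.3, 0.2, 0.4]
width: 0.764
```

Request:
step_arm([
  [[-0.0025,0,-0.008],[0,0,0],60],
  [[0,0,0],[0,0,0],60],
  [[0,0,0],[0,0,0],255],
  [[0,0,0],[0,0,0],255],
  [[0,0,0],[0,0,0],255],
  [[0,0,0],[0,0,0],255],
  [[0,0,0],[0,0,0],255],
  [[0,0,0],[0,0,0],255],
  [[0,0,0],[0,0,0],255],
  [[0,0,0],[0,0,0],255],
])

```text
t: 11.32
eef_pos: [0.6286, -0.0507, 0.1025]
ee_rot: [0.518, 0.482, -0.517, 0.482]
wrist_force: [-0.2, -1.0, 0.6]
width: 0.25
```

Request:
step_arm([
  [[0,0,0.02],[0,0,0],255],
  [[0,0,0.04],[0,0,0],255],
  [[0,0,0.04],[0,0,0],255],
  [[0,0,0],[0,0,0.034],255],
  [[0,0,0],[0,0,0],255],
  [[0,0,0],[0,0,0],255],
  [[0,0,0],[0,0,0],255],
])

```text
t: 11.9
eef_pos: [0.6279, -0.0505, 0.1617]
ee_rot: [-0.5, -0.5, 0.501, -0.499]
wrist_force: [0.1, 0.5, -1.8]
width: 0.253
```

```bash
python3 - <<'E'
from h import *
st(); d=snap('scene','s6.png',(230,130,360,250),5)
t=snap('top','t6.png',(140,140,280,215),5)
for n in('scene','top'):
  for r in imaging.place_of('pick_tip',n)[:2]: print(n,r)
s=read_state(); R=Rot.from_quat(s['ee_rot']).as_matrix(); 
# expected tip
print('exp tip',s['eef_pos']+np.array([0,.150,-.1025]))
E
```

```text
t 11.9 tcp [ 0.6279 -0.0505  0.1617] jaw -0.08 x [-0.002  0.    -1.   ] w 0.253 F [ 0.13  0.53 -1.8 ] j [-0.26  0.36  1.7  -0.    1.09 -0.26]
scene {'xyz': [0.6283, 0.0996, 0.0561], 'conf': 0.71}
scene {'xyz': [0.5159, -0.3218, 0.0378], 'conf': 0.58}
top {'xyz': [0.6293, 0.1061, 0.0584], 'conf': 0.48}
exp tip [0.62812528 0.09938648 0.05920187]
```

View pics/s6.png

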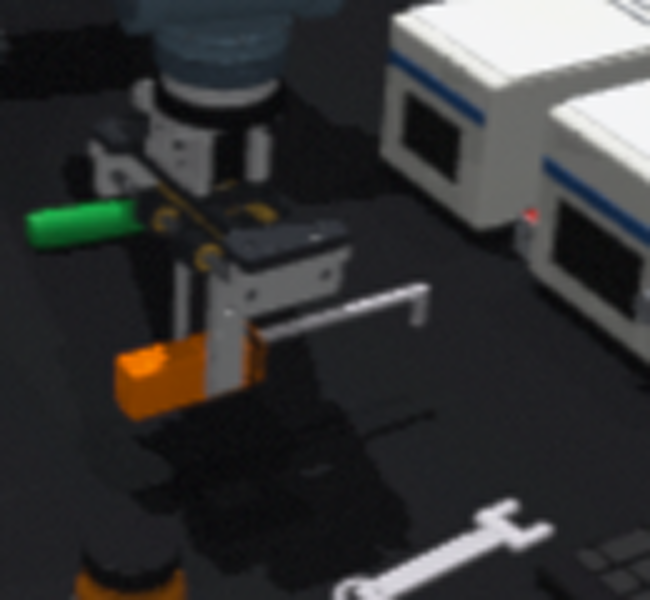

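View pics/t6.png

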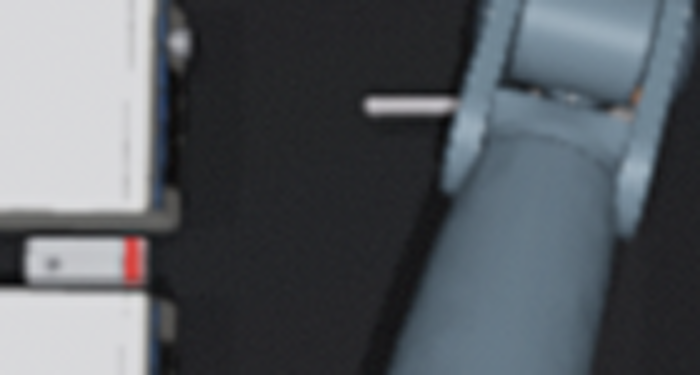

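The pick is held level, with its hook at (420,290) in the scene crop. Now I move the hook in front of the gap and then in over the bracket.

Request:
step_arm([
  [[-0.0357,0.0333,0],[0,0,0],255],
  [[-0.0357,0.0333,0],[0,0,0],255],
  [[-0.0357,0.0333,0],[0,0,0],255],
  [[-0.0357,0.0333,0],[0,0,0],255],
  [[-0.0357,0.0333,0],[0,0,0],255],
  [[0,0,0],[0,0,0],255],
  [[0,0.0365,0],[0,0,0],255],
  [[0,0.0365,0],[0,0,0],255],
  [[0,0.0365,0],[0,0,0],255],
  [[0,0.0365,0],[0,0,0],255],
  [[0,0.0365,0],[0,0,0],255],
  [[0,0,0],[0,0,0],255],
  [[0,0,0],[0,0,0],255],
])

```text
t: 13.18
eef_pos: [0.5217, 0.159, 0.1624]
ee_rot: [0.5, 0.5, -0.5, 0.5]
wrist_force: [-0.5, -0.2, -1.9]
width: 0.251
```

```bash
python3 - <<'E'
from h import *
st(); d=snap('scene','s7.png',(270,110,400,230),5)
t=snap('top','t7.png',(130,165,230,215),7)
r,g,o=masks(t['image'])
for c,a,p in comps(r,(140,183,172,200),3): print(c,a,pix2w(t,*c,.031))
E
```

```text
t 13.18 tcp [0.5217 0.159  0.1624] jaw 0.08 x [-0. -0. -1.] w 0.251 F [-0.49 -0.25 -1.86] j [ 0.09  0.18  1.92 -0.    1.05  0.09]
```

View pics/s7.png

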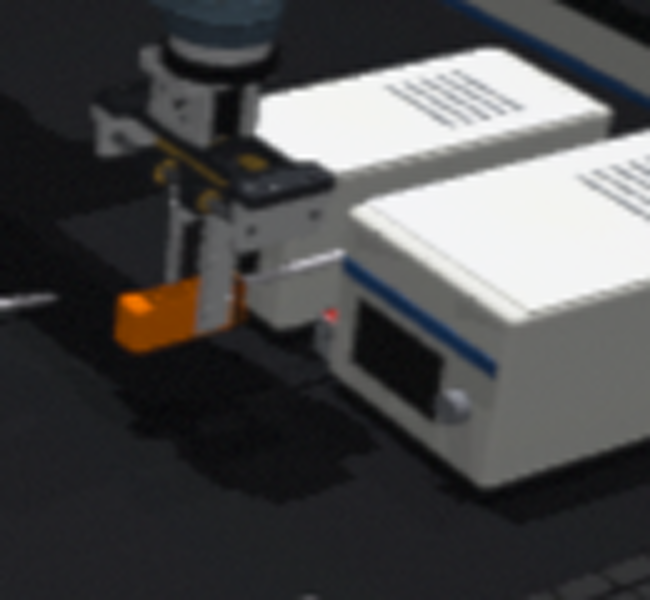

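View pics/t7.png

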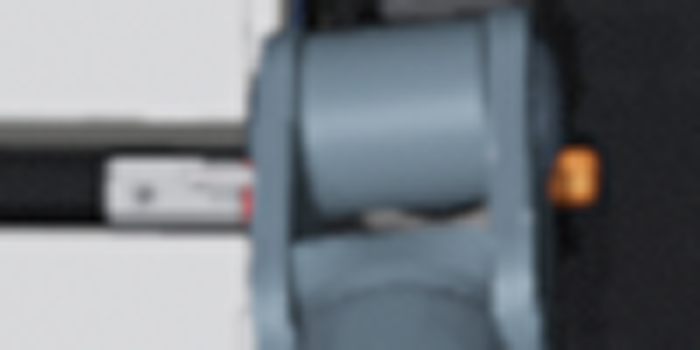

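The hook end shows at top crop (190,183), behind the red top at (245,190), so it is just inside the upright. I go 4 mm further in and lower it.

Request:
step_arm([
  [[0,0.007,0],[0,0,0],255],
  [[0,0,-0.03],[0,0,0],255],
  [[0,0,-0.02],[0,0,0],255],
  [[0,0,-0.01],[0,0,0],255],
  [[0,0,-0.0083],[0,0,0],255],
  [[0,0,0],[0,0,0],255],
  [[0,0,0],[0,0,0],255],
])

```text
t: 13.87
eef_pos: [0.5215, 0.1627, 0.1215]
ee_rot: [-0.5, -0.5, 0.5, -0.5]
wrist_force: [0.5, -0.5, -0.4]
width: 0.252
```

```bash
python3 - <<'E'
from h import *
st(); t=snap('top','t8.png',(130,165,230,215),7)
E
```

```text
t 13.87 tcp [0.5215 0.1627 0.1215] jaw -0.03 x [-0.  0. -1.] w 0.252 F [ 0.5  -0.48 -0.37] j [0.09 0.25 1.92 0.   0.97 0.1 ]
```

View pics/t8.png

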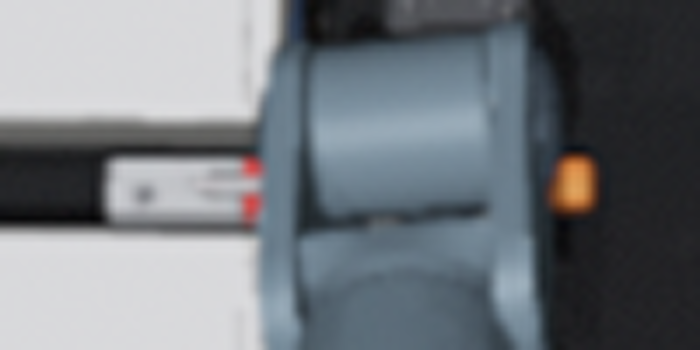

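The rod shows along v≈183, with its end about 20 mm behind the upright's inner face. It is centred, so I pull.

Request:
step_arm([
  [[0,-0.01,0],[0,0,0],255],
  [[0,-0.015,0],[0,0,0],255],
  [[0,-0.018,0],[0,0,0],255],
  [[0,-0.018,0],[0,0,0],255],
  [[0,-0.018,0],[0,0,0],255],
  [[0,-0.018,0],[0,0,0],255],
  [[0,-0.018,0],[0,0,0],255],
  [[0,-0.018,0],[0,0,0],255],
])

```text
t: 14.58
eef_pos: [0.5215, 0.0819, 0.1218]
ee_rot: [0.5, 0.5, -0.5, 0.5]
wrist_force: [0.3, 2.7, -0.0]
width: 0.254
```

```bash
python3 - <<'E'
from h import *
st(); t=snap('top','t9.png',(130,165,230,215),7);snap('scene','s9.png',(270,110,400,230),5)
E
```

```text
t 14.58 tcp [0.5215 0.0819 0.1218] jaw -0.04 x [ 0.  0. -1.] w 0.254 F [ 0.34  2.65 -0.02] j [-0.06  0.21  1.97  0.    0.96 -0.06]
```

View pics/s9.png

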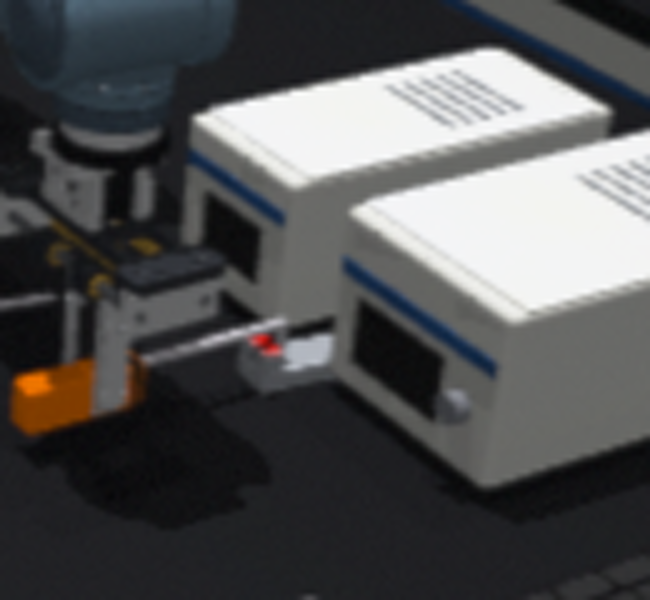

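View pics/t9.png

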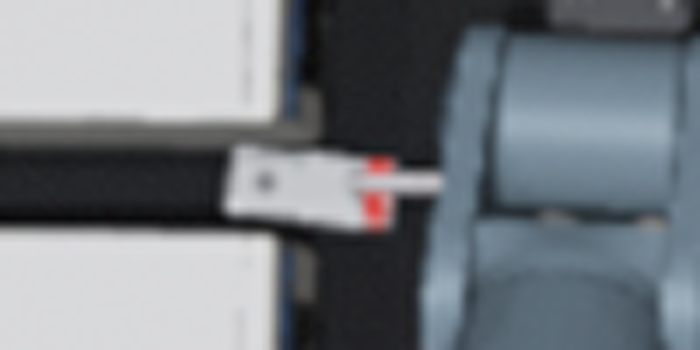

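The bracket is coming out: its red top is at top crop (377,190), it is slightly yawed, and the pull is 2.7 N. I continue.

Request:
step_arm([
  [[0,-0.015,0],[0,0,0],255],
  [[0,-0.018,0],[0,0,0],255],
  [[0,-0.018,0],[0,0,0],255],
  [[0,-0.018,0],[0,0,0],255],
  [[0,-0.018,0],[0,0,0],255],
  [[0,-0.018,0],[0,0,0],255],
  [[0,-0.018,0],[0,0,0],255],
  [[0,-0.018,0],[0,0,0],255],
  [[0,0,0],[0,0,0],255],
  [[0,0,0],[0,0,0],255],
])

```text
t: 15.52
eef_pos: [0.5216, -0.0023, 0.1216]
ee_rot: [-0.5, -0.5, 0.5, -0.5]
wrist_force: [0.3, 0.2, -1.1]
width: 0.25
```

```bash
python3 - <<'E'
from h import *
st(); t=snap('top','t10.png',(130,165,230,215),7);snap('scene','s10.png',(270,110,400,230),5)
E
```

```text
t 15.52 tcp [ 0.5216 -0.0023  0.1216] jaw -0.08 x [ 0. -0. -1.] w 0.25 F [ 0.33  0.24 -1.1 ] j [-0.22  0.2   1.99 -0.    0.96 -0.22]
```

View pics/t10.png

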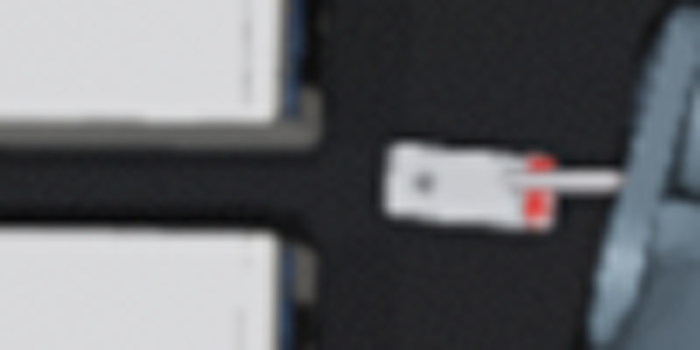

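The bracket is fully out on the open bench at (468,187) in the crop. I free the hook, lift it, and put the pick back at its old spot.

Request:
step_arm([
  [[0,0.01,0],[0,0,0],255],
  [[0,0,0.02],[0,0,0],255],
  [[0,0,0.04],[0,0,0],255],
  [[0,0,0.04],[0,0,0],255],
  [[0,0,0],[0,0,0],255],
  [[0.0357,-0.0167,0],[0,0,0],255],
  [[0.0357,-0.0167,0],[0,0,0],255],
  [[0.0357,-0.0167,0],[0,0,0],255],
  [[0.0357,-0.0167,0],[0,0,0],255],
  [[0.0357,-0.0167,0],[0,0,0],255],
  [[0,0,-0.04],[0,0,0],255],
  [[0,0,-0.04],[0,0,0],255],
  [[0,0,-0.03],[0,0,0],255],
  [[0,0,-0.015],[0,0,0],255],
  [[0,0,0],[0,0,0],255],
  [[0,0,0],[0,0,0],255],
])

```text
t: 16.95
eef_pos: [0.6287, -0.0454, 0.1068]
ee_rot: [0.5, 0.5, -0.5, 0.5]
wrist_force: [-0.1, 0.6, -0.4]
width: 0.251
```

Request:
step_arm([
  [[0,0,-0.006],[0,0,0],255],
  [[0,0,0],[0,0,0],255],
  [[0,0,0],[0,0,0],160],
  [[0,0,0],[0,0,0],80],
  [[0,0,0],[0,0,0],60],
  [[0,0,0],[0,0,0],60],
  [[0,0,0.03],[0,0,0],60],
  [[0,0,0.06],[0,0,0],60],
  [[0,0,0.06],[0,0,0],60],
  [[-0.02,0,0.05],[0,0,0],60],
  [[-0.04,-0.04,0],[0,0,0],60],
  [[-0.04,-0.04,0],[0,0,0],60],
  [[0,0,0],[0,0,0],60],
  [[0,0,0],[0,0,0],60],
])

```text
t: 18.12
eef_pos: [0.5679, -0.0944, 0.2233]
ee_rot: [0.501, 0.499, -0.5, 0.5]
wrist_force: [0.1, -0.3, -0.1]
width: 0.766
```

```bash
python3 - <<'E'
from h import *
st(); t=snap('top','t11.png',(150,140,290,225),5);snap('scene','s11.png',(210,130,350,250),5)
r,g,o=masks(t['image'])
box=(182,180,215,200)
for c,a,p in comps(r,box,3): print('red',c,a,pix2w(t,*c,.031))
for c,a,p in comps(g,box,20): print('grey',c,a,pix2w(t,*c,.016))
for c,a,p in comps(g|r,box,20):
    q=np.array([pix2w(t,*z,.02)[:2] for z in p],np.float32)*1000; print(cv2.minAreaRect(q))
for n in('scene','top'):
  for qn in('trapped_mid','trapped_heel'):
    for r in imaging.place_of(qn,n)[:3]: print(n,qn,np.round(r['xyz'],4),r['conf'])
E
```

```text
t 18.12 tcp [ 0.5679 -0.0944  0.2233] jaw -0.13 x [ 0.001  0.    -1.   ] w 0.766 F [ 0.05 -0.28 -0.09] j [-0.36  0.16  1.81  0.    1.17 -0.36]
red [206.66666667 191.25      ] 24 [0.52007414 0.13302618 0.031     ]
grey [194.69483568 191.03755869] 213 [0.52272503 0.18041648 0.016     ]
((521.8017578125, 172.24835205078125), (92.50372314453125, 41.17648696899414), 83.71037292480469)
scene trapped_mid [ 0.5147 -0.3166 -0.0038] 0.74
scene trapped_mid [0.5195 0.1723 0.0158] 0.58
top trapped_mid [0.5234 0.1738 0.0145] 0.58
top trapped_mid [0.2801 0.4668 0.0148] 0.54
top trapped_mid [ 0.4314 -0.5293  0.0024] 0.41
top trapped_heel [0.2421 0.4767 0.0273] 0.66
top trapped_heel [0.5187 0.1327 0.0339] 0.48
top trapped_heel [ 4.305e-01 -5.274e-01 -1.000e-04] 0.34
```

View pics/t11.png

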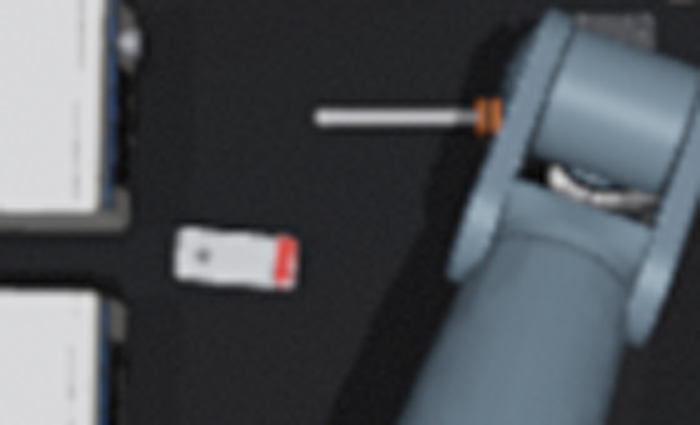

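View pics/s11.png

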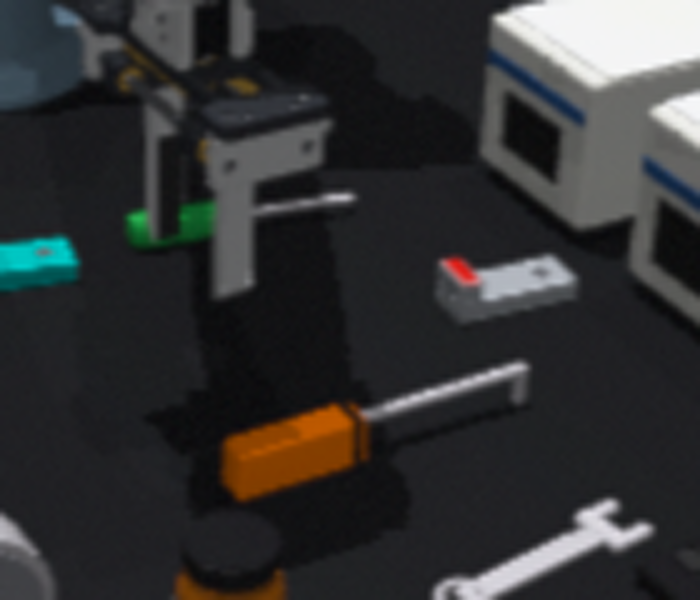

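The pick lies flat on the bench, handle at scene crop (295,450). The trapped bracket is out in the open at (505,285), red end toward the robot's -y.

Request:
step_arm([
  [[-0.0094,0.054,0],[0,0,-0.0052],60],
  [[-0.0094,0.054,0],[0,0,-0.0052],60],
  [[-0.0094,0.054,0],[0,0,-0.0052],60],
  [[-0.0094,0.054,0],[0,0,-0.0052],60],
  [[-0.0094,0.054,0],[0,0,-0.0052],60],
  [[-0.0094,0.054,0],[0,0,-0.0052],60],
  [[-0.0094,0.054,0],[0,0,-0.0052],60],
  [[-0.0094,0.054,0],[0,0,-0.0052],60],
  [[0,0,-0.05],[0,0,0],60],
  [[0,0,-0.05],[0,0,0],60],
  [[0,0,-0.04],[0,0,0],60],
  [[0,0,0],[0,0,0],60],
  [[0,0,0],[0,0,0],60],
])

```text
t: 19.5
eef_pos: [0.5228, 0.1659, 0.138]
ee_rot: [-0.52, -0.479, 0.522, -0.477]
wrist_force: [0.4, 0.3, 0.1]
width: 0.761
```

```bash
python3 - <<'E'
from h import *
st(); snap('scene','s12.png',(270,130,390,230),6)
E
```

```text
t 19.5 tcp [0.5228 0.1659 0.138 ] jaw -4.96 x [-0.003 -0.    -1.   ] w 0.761 F [0.38 0.28 0.06] j [0.1  0.22 1.91 0.   1.01 0.19]
```

View pics/s12.png

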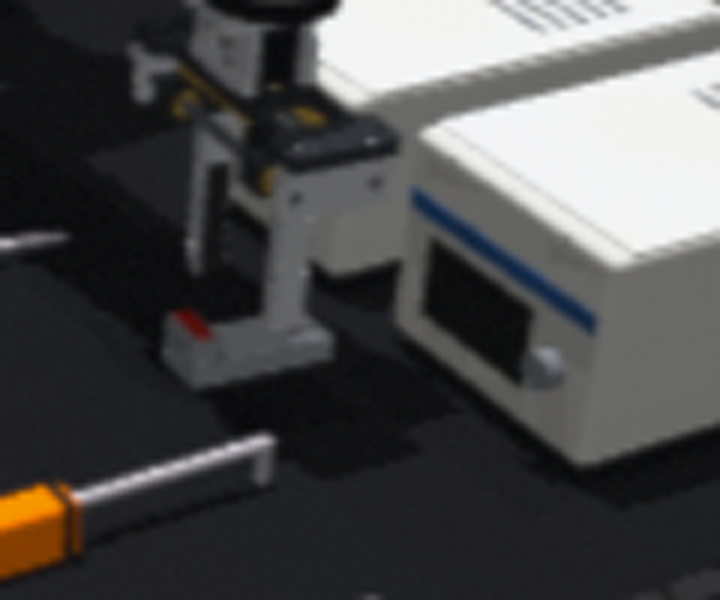

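The fingers straddle the bracket, with the near finger ahead of its side at (287,325). I lower and grip.

Request:
step_arm([
  [[0,0,-0.03],[0,0,0],60],
  [[0,0,-0.02],[0,0,0],60],
  [[0,0,-0.0108],[0,0,0],60],
  [[0,0,0],[0,0,0],60],
  [[0,0,0],[0,0,0],255],
  [[0,0,0],[0,0,0],255],
  [[0,0,0],[0,0,0],255],
  [[0,0,0],[0,0,0],255],
  [[0,0,0],[0,0,0],255],
  [[0,0,0],[0,0,0],255],
  [[0,0,0],[0,0,0],255],
], grip_force=35)

```text
t: 20.47
eef_pos: [0.5233, 0.1656, 0.1027]
ee_rot: [-0.521, -0.478, 0.522, -0.478]
wrist_force: [-2.3, -0.2, 3.7]
width: 0.38
```

Request:
step_arm([
  [[0,0,0.02],[0,0,0],255],
  [[0,0,0.04],[0,0,0],255],
  [[0,0,0.05],[0,0,0],255],
  [[0,0,0.05],[0,0,0],255],
  [[0,0,0.04],[0,0,0],255],
  [[0,0,0],[0,0,0],255],
  [[0,0,0],[0,0,0],255],
])

```text
t: 21.05
eef_pos: [0.5241, 0.1657, 0.2241]
ee_rot: [0.522, 0.477, -0.52, 0.479]
wrist_force: [-0.1, -0.2, -2.5]
width: 0.382
```

```bash
python3 - <<'E'
from h import *
st(); d=snap('scene','s13.png',(270,100,390,200),6)
hsv=cv2.cvtColor(d['image'],cv2.COLOR_RGB2HSV);h,s,v=cv2.split(hsv)
r=(((h<10)|(h>170))&(s>110)&(v>45)).astype(np.uint8)
for c,a,p in comps(r,(275,110,340,200),4): print(c,a,pix2w(d,*c,.151))
t=imaging.camera('top');hsv=cv2.cvtColor(t['image'],cv2.COLOR_RGB2HSV);h,s,v=cv2.split(hsv)
r=(((h<10)|(h>170))&(s>110)&(v>45)).astype(np.uint8)
for c,a,p in comps(r,(180,170,230,205),4): print(c,a,pix2w(t,*c,.151))
E
```

```text
t 21.05 tcp [0.5241 0.1657 0.2241] jaw -4.99 x [ 0.004  0.    -1.   ] w 0.382 F [-0.08 -0.18 -2.49] j [ 0.1   0.1   1.88 -0.    1.16  0.19]
[305.125  151.9375] 16 [0.52098408 0.13776075 0.151     ]
```

View pics/s13.png

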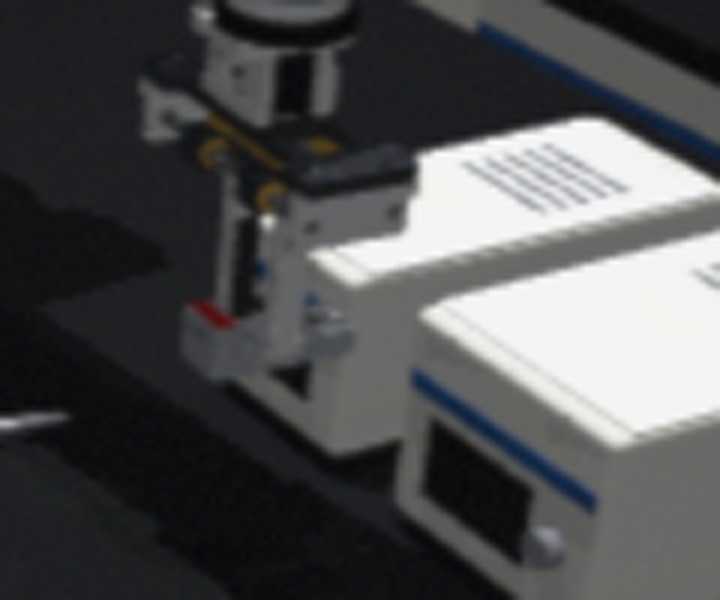

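The bracket is held level, with its red end at (212,313). Now I carry it to the pile, turning it to yaw −173°.

Request:
step_arm([
  [[-0.0018,-0.0582,0],[0,0,-0.0464],255],
  [[-0.0018,-0.0582,0],[0,0,-0.0464],255],
  [[-0.0018,-0.0582,0],[0,0,-0.0464],255],
  [[-0.0018,-0.0582,0],[0,0,-0.0464],255],
  [[-0.0018,-0.0582,0],[0,0,-0.0464],255],
  [[-0.0018,-0.0582,0],[0,0,-0.0464],255],
  [[-0.0018,-0.0582,0],[0,0,-0.0464],255],
  [[-0.0018,-0.0582,0],[0,0,-0.0464],255],
  [[-0.0018,-0.0582,0],[0,0,-0.0464],255],
  [[-0.0018,-0.0582,0],[0,0,-0.0464],255],
  [[-0.0018,-0.0582,0],[0,0,-0.0464],255],
  [[-0.0018,-0.0582,0],[0,0,-0.0464],255],
  [[-0.0018,-0.0582,0],[0,0,-0.0464],255],
  [[-0.0018,-0.0582,0],[0,0,-0.0464],255],
  [[0,0,-0.04],[0,0,0],255],
  [[0,0,-0.04],[0,0,0],255],
  [[0,0,-0.015],[0,0,0],255],
  [[0,0,0],[0,0,0],255],
  [[0,0,0],[0,0,0],255],
  [[0,0,0],[0,0,0],255],
])

```text
t: 22.82
eef_pos: [0.5088, -0.3232, 0.1663]
ee_rot: [0.706, 0.043, -0.705, 0.044]
wrist_force: [-0.2, 0.7, -0.6]
width: 0.379
```

```bash
python3 - <<'E'
from h import *
st(); d=pile(); snap('scene','s14.png',(130,150,230,250),6)
s=read_state(); zt=s['eef_pos'][2]-.1025+.031
hsv=cv2.cvtColor(d['image'],cv2.COLOR_RGB2HSV);h,ss,v=cv2.split(hsv)
r=(((h<10)|(h>170))&(ss>110)&(v>45)).astype(np.uint8)
for c,a,p in comps(r,(150,180,200,245),4): print(c,zt,pix2w(d,*c,zt))
E
```

```text
t 22.82 tcp [ 0.5088 -0.3232  0.1663] jaw -82.91 x [ 0.001 -0.001 -1.   ] w 0.379 F [-0.15  0.67 -0.61] j [-0.75  0.29  1.77  0.    1.08  0.69]
scene red [166.5 196. ] 14 [array([ 0.387 , -0.2922]), array([ 0.4114, -0.2995]), array([ 0.4358, -0.3069]), array([ 0.4602, -0.3142])]
scene red [180.1 219.8] 30 [array([ 0.529 , -0.3014]), array([ 0.5506, -0.3085]), array([ 0.5721, -0.3157]), array([ 0.5937, -0.3229])]
[166.5 196. ] 0.09550901699704233 [ 0.48086872 -0.32043507  0.09550902]
[180.13333333 219.83333333] 0.09550901699704233 [ 0.61188821 -0.32891018  0.09550902]
```

View pics/s14.png

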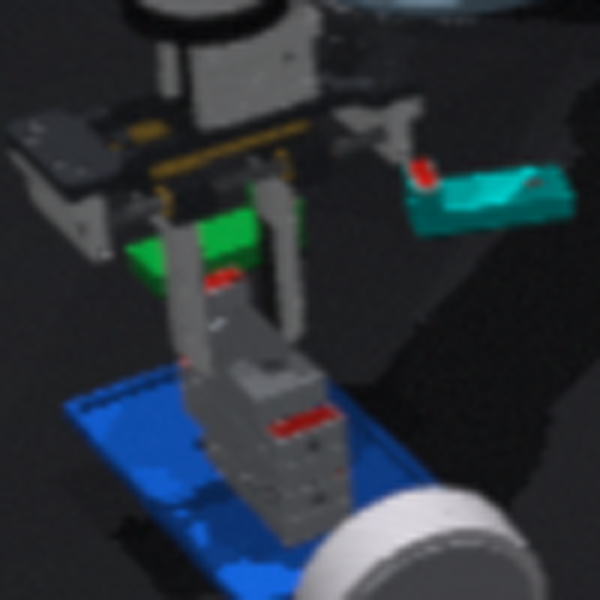

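The held bracket's red top is at (222,280), partly behind the finger. It measures about 3–4 mm too far +x, toward the third upright's red top at (305,422). I shift it −3 mm and lower.

Request:
step_arm([
  [[-0.005,-0.0006,0],[0,0,0],255],
  [[0,0,-0.006],[0,0,0],255],
  [[0,0,-0.005],[0,0,0],255],
  [[0,0,-0.004],[0,0,0],255],
  [[0,0,-0.002],[0,0,0],255],
  [[0,0,0],[0,0,0],255],
  [[0,0,0],[0,0,0],255],
])

```text
t: 23.5
eef_pos: [0.5053, -0.3236, 0.1551]
ee_rot: [-0.706, -0.044, 0.706, -0.043]
wrist_force: [-0.0, 0.6, -0.9]
width: 0.376
```

```bash
python3 - <<'E'
from h import *
st(); snap('scene','s15.png',(150,180,200,245),9)
E
```

```text
t 23.5 tcp [ 0.5053 -0.3236  0.1551] jaw -82.95 x [-0.  0. -1.] w 0.376 F [-0.05  0.55 -0.94] j [-0.76  0.3   1.78  0.    1.06  0.69]
```

View pics/s15.png

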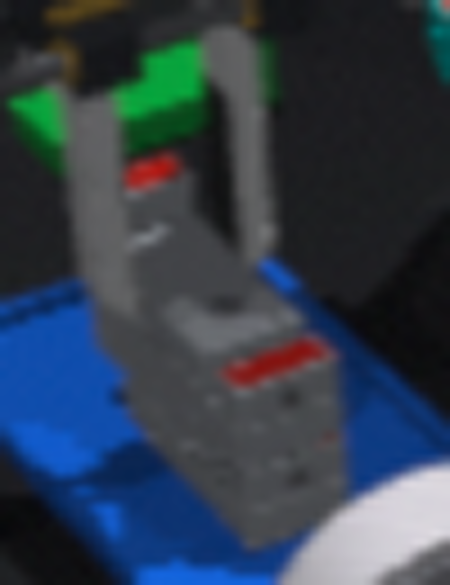

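Still hanging about 1 mm above, aligned with the pile. I lower to contact.

Request:
step_arm([
  [[0,0,-0.002],[0,0,0],255],
  [[0,0,0],[0,0,0],255],
  [[0,0,0],[0,0,0],255],
])

```text
t: 23.8
eef_pos: [0.5053, -0.3237, 0.1541]
ee_rot: [-0.706, -0.043, 0.706, -0.043]
wrist_force: [0.3, -0.1, -1.7]
width: 0.38
```

Request:
step_arm([
  [[0,0,-0.0015],[0,0,0],255],
  [[0,0,0],[0,0,0],255],
  [[0,0,0],[0,0,0],255],
])

```text
t: 24.05
eef_pos: [0.5055, -0.3237, 0.1537]
ee_rot: [0.706, 0.043, -0.706, 0.044]
wrist_force: [-1.9, 1.1, 2.6]
width: 0.376
```

Contact. I release it and retract straight up.

Request:
step_arm([
  [[0,0,0],[0,0,0],140],
  [[0,0,0],[0,0,0],100],
  [[0,0,0],[0,0,0],60],
  [[0,0,0],[0,0,0],60],
  [[0,0,0.03],[0,0,0],60],
  [[0,0,0.05],[0,0,0],60],
  [[0,0,0.05],[0,0,0],60],
  [[0,0,0.05],[0,0,0],60],
  [[0,0,0.05],[0,0,0],60],
  [[-0.05,0.04,0],[0,0,0],60],
  [[-0.05,0.05,0],[0,0,0],60],
  [[-0.04,0.05,0],[0,0,0],60],
  [[0,0.06,0],[0,0,0],60],
  [[0,0.06,0],[0,0,0],60],
  [[0,0.06,0],[0,0,0],60],
  [[0,0,0],[0,0,0],60],
  [[0,0,0],[0,0,0],60],
])

```text
t: 25.47
eef_pos: [0.4218, -0.131, 0.2913]
ee_rot: [0.706, 0.044, -0.705, 0.045]
wrist_force: [-0.7, -0.2, -0.3]
width: 0.764
```

```bash
python3 - <<'E'
from h import *
st(); d=pile(); snap('scene','s16.png',(150,180,200,245),9); t=snap('top','t16.png',(200,130,360,230),5)
r,g,o=masks(t['image'])
for c,a,p in comps(r,(310,160,345,215),3): print('top red',c.round(1),a,[pix2w(t,*c,z).round(4)[:2] for z in(.034,.05,.066,.082)])
for c,a,p in comps(g|r,(310,160,345,215),20):
    q=np.array([pix2w(t,*z,.07)[:2] for z in p],np.float32)*1000; print(cv2.minAreaRect(q))
E
```

```text
t 25.47 tcp [ 0.4218 -0.131   0.2913] jaw -82.78 x [ 0.001 -0.001 -1.   ] w 0.764 F [-0.66 -0.2  -0.31] j [-0.56 -0.26  2.08 -0.    1.32  0.89]
scene red [175.4 181.4] 16 [array([ 0.3149, -0.2351]), array([ 0.3408, -0.2436]), array([ 0.3667, -0.2521]), array([ 0.3925, -0.2606])]
scene red [164.5 199.4] 37 [array([ 0.4027, -0.3045]), array([ 0.4268, -0.3116]), array([ 0.4509, -0.3187]), array([ 0.475 , -0.3258])]
scene red [179.7 219.9] 33 [array([ 0.5288, -0.3026]), array([ 0.5503, -0.3098]), array([ 0.5719, -0.3169]), array([ 0.5935, -0.3241])]
top red [326.1 175.7] 19 [array([ 0.5748, -0.3223]), array([ 0.5727, -0.319 ]), array([ 0.5707, -0.3158]), array([ 0.5686, -0.3126])]
top red [331.5 200.7] 21 [array([ 0.4794, -0.3398]), array([ 0.4783, -0.3363]), array([ 0.4773, -0.3329]), array([ 0.4762, -0.3295])]
((523.2412109375, -320.86163330078125), (103.93559265136719, 39.5927848815918), 9.624787330627441)
```

View pics/s16.png

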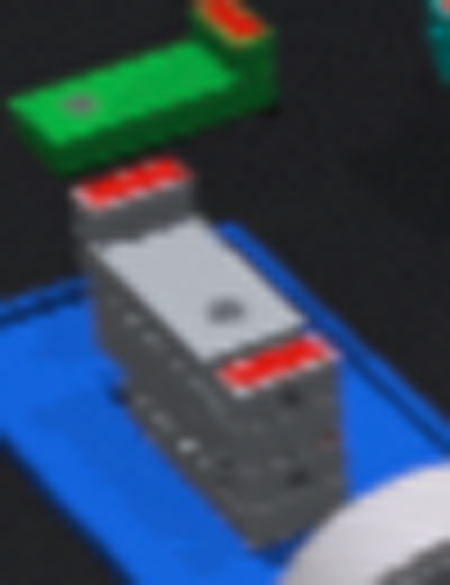

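View pics/t16.png

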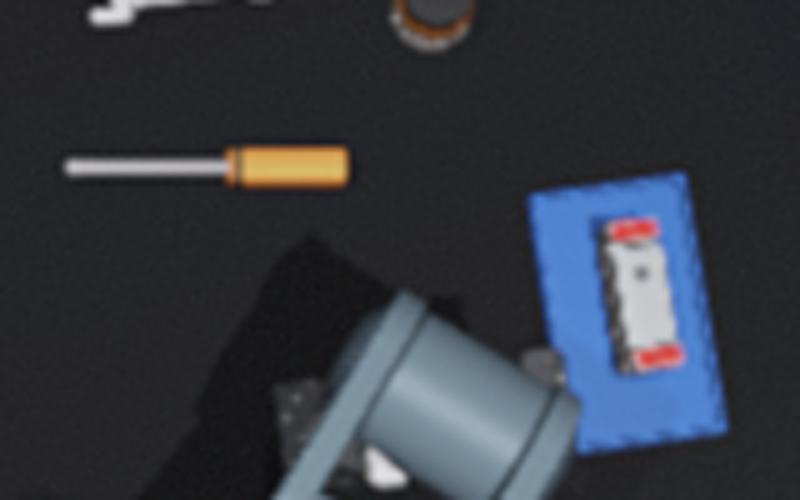

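The pile is square: third heel at (0.571, −0.316) over base (0.5715, −0.315), and fourth at (0.476, −0.328) over second (0.477, −0.327). The pick is on the open bench at top crop (210,167), and the bystanders in view have not moved. I hand in.

```bash
python3 - <<'E'
from h import *
print(ticket.close_job()); st()
E
```

```text
the job is handed in; nothing more can be done
None
the job is handed in; nothing more can be done
```

The pile is finished and I handed the job in at about 25.5 s. The hand-in gives no verdict, so I don't know how it was judged.

- **Loose bracket:** I placed it as the third in the pile, with its upright over the bottom bracket's.
- **Trapped bracket:** I dragged it about 150 mm out of the gap with the hooked pick. Halfway out the wrist force along the pull read 2.7 N, so it was still pulling past 40 mm. It is now the fourth in the pile, turned the other way, above the second.
- **Pick:** I laid it flat on the bench where it had been, well off the tray.

**Last checks:**
- The top and scene cameras put the two new uprights within about 2 mm of the ones they sit over.
- The pile looked flat and the arm was clear of everything.
- The last pictures did not show all the bystanders. The ones I could see had not moved, and the arm's path stayed clear of the rest.
- One figure disagreed: an outline fit of the pile in the last top picture gave a yaw of 9.6° instead of 7°. I put that down to the brackets' visible sides, because the upright positions agree with 7°.

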